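# Unlock and empty the drop-bottom drain box

### The job

The brass finials have drained and the drop box can be emptied. Slide the red lock plate straight up out of its slot on the box, lower it (do not drop it) into the slot of the wooden rack so that it stands there fully down, and only then push the latch lever toward the box so that the floor swings open and all five finials fall into the green tray below. Do not disturb the other things on the bench or shift the tray.

Things in the scene. Friction and masses are not known exactly. Their poses are not given: they have to be found in the camera images.
- dropbox: Fixed open-topped aluminium drop-bottom box, 100 (x) by 110 mm (y) outside, walls 5 mm, rim at z 210 mm, inner floor at z 160 mm, on four posts (x +-40, y +-94 mm, 200 mm tall). Origin: on the bench under the box's centre; x points from the latch side (front) to the hinge side (back), z up.
- slot (a point): Middle of the slot for the lock plate, on the ledges where the plate's bottom edge rests: 70.5 mm in front of the box's centre, height 180 mm. The slot is 11 mm wide (along the box's x), formed by two dark upright channels at y +-34 to 52 mm, z 173 to 208 mm, open at the top.
- lockplate: Loose flat red plate, 8 mm thick (its x), 88 mm wide (its y), 105 mm tall (its z), 0.1 to 0.2 kg; origin at the middle of its bottom edge. It starts upright in the slot of the drop box, top edge 285 mm above the bench; it blocks the latch. It comes out straight upward, free of the channels after 30 mm.
- latch (a joint): Spring-loaded rocker latch on the box's front, just before the slot; pivots about the box's y axis at height 190 mm. 0 = at rest, holding the floor; grows to 0.45 rad as the lever's top is pushed toward the box (+x of dropbox). Lets the floor go at about 0.25 to 0.3 rad; springs back when let go. Takes 4 to 7 N at the grip bar. With the plate in the slot it stops at 0.15 to 0.2.
- latch_grip (a point): Centre of the latch's ivory-coloured grip bar: 15 mm diameter, 44 mm long along the box's y (52 mm with its brass ends), at rest 240 mm above the bench, 50 mm above the pivot, 84 mm in front of the box's centre.
- trapdoor (a joint): Hinged steel floor of the drop box, hinge along its back wall at height 157 mm. 0 = shut, 1.1 rad = fully open, hanging down toward the tray; it falls open by itself when the latch lets go.
- flap_edge (a point): Middle of the free front edge of the hinged floor: height about 157 mm when shut, about 61 mm when hanging open.
- tray: Loose green catch tray standing under the drop box, 200 mm (x) by 150 mm (y) by 45 mm tall, walls 5 mm; origin at the centre of its underside. Already in the right place.
- rack: Fixed light wooden parking rack, 60 mm (x) by 140 mm (y) by 50 mm tall; origin at the centre of its underside. One upright slot in its middle, 15 mm wide (x), 116 mm long (y), slot floor at z 10 mm, open at the top. It may stand on the left or on the right of the drop box.
- finial0: Brass finial 1 of 5, 22 mm across, 27 mm tall, 40 g; origin at the centre of its foot. Starts standing in the drop box.
- finial1: Brass finial 2 of 5, 22 mm across, 27 mm tall, 40 g; origin at the centre of its foot. Starts standing in the drop box.
- finial2: Brass finial 3 of 5, 22 mm across, 27 mm tall, 40 g; origin at the centre of its foot. Starts standing in the drop box.
- finial3: Brass finial 4 of 5, 22 mm across, 27 mm tall, 40 g; origin at the centre of its foot. Starts standing in the drop box.
- finial4: Brass finial 5 of 5, 22 mm across, 27 mm tall, 40 g; origin at the centre of its foot. Starts standing in the drop box.
- bowl: Bystander: copper bowl, 110 mm across, 50 mm high; origin at its underside.
- tankard: Bystander: blue stoneware tankard with pewter lid, 72 mm across plus handle, 170 mm high; origin at its underside.
- candlestick: Bystander: brass candlestick, 84 mm across the foot, 150 mm high; origin at its underside.
- goblet: Bystander: pewter cup, 76 mm across, 85 mm high; origin at its underside.
- tin: Bystander: grey jar of polish with steel cap, 72 mm across, 55 mm high; origin at its underside.
- brush: Bystander: dark wooden hand brush lying flat, 190 mm long; origin at its underside.

How it is judged:
On the way, in this order (a step that is already met when the one before it is completed fails the run):
1. the lock plate stands fully down in the rack's slot, let go, with the box's floor still shut (x of lockplate in the frame of rack between -0.007 and 0.007 m and y of lockplate in the frame of rack between -0.02 and 0.02 m and z of lockplate in the frame of rack between 0 and 0.018 m and angle between lockplate's own z axis and vertical below 0.3 rad and contact force between the fingers and lockplate below 0.2 N and value of joint trapdoor below 0.12 rad), for 0.2 s.
2. the floor of the drop box has swung open (value of joint trapdoor above 0.9 rad), for 0.2 s.
At the end, for the whole second after the job is handed in: The lock plate stands at rest in the rack's slot (within 7 mm across and 20 mm along of its centre, bottom edge within 8 mm of the slot floor, leaning less than 0.3 rad), the floor hangs open (over 0.9 rad), the latch has sprung back (under 0.1 rad), and all five finials lie at rest inside the tray (x of lockplate in the frame of rack between -0.007 and 0.007 m and y of lockplate in the frame of rack between -0.02 and 0.02 m and z of lockplate in the frame of rack between 0 and 0.018 m and angle between lockplate's own z axis and vertical below 0.3 rad and contact force between the fingers and lockplate below 0.2 N and value of joint trapdoor above 0.9 rad and x of finial0 in the frame of tray between -0.097 and 0.097 m and y of finial0 in the frame of tray between -0.072 and 0.072 m and z of finial0 in the frame of tray between -0.005 and 0.05 m and linear speed of each of finial0, finial1, finial2, finial3, finial4 below 0.05 m/s and x of finial1 in the frame of tray between -0.097 and 0.097 m and y of finial1 in the frame of tray between -0.072 and 0.072 m and z of finial1 in the frame of tray between -0.005 and 0.05 m and x of finial2 in the frame of tray between -0.097 and 0.097 m and y of finial2 in the frame of tray between -0.072 and 0.072 m and z of finial2 in the frame of tray between -0.005 and 0.05 m and x of finial3 in the frame of tray between -0.097 and 0.097 m and y of finial3 in the frame of tray between -0.072 and 0.072 m and z of finial3 in the frame of tray between -0.005 and 0.05 m and x of finial4 in the frame of tray between -0.097 and 0.097 m and y of finial4 in the frame of tray between -0.072 and 0.072 m and z of finial4 in the frame of tray between -0.005 and 0.05 m and linear speed of lockplate below 0.03 m/s and value of joint latch below 0.1 rad); the robot touches nothing.
It fails at once if the lock plate is let fall (over 0.6 m/s while the fingers do not hold it) (linear speed of lockplate above 0.6 m/s and contact force between the fingers and lockplate below 0.1 N).
It fails at once if a bystander is moved by more than 30 mm (distance of any of bowl, tankard, candlestick, goblet, tin, brush from where it was at the start of the episode above 0.03 m).
It fails at once if the tray is shifted by more than 30 mm (distance of tray from where it was at the start of the episode above 0.03 m).
It also fails if it takes over 54 s, if anything falls off the work surface, if the arm or the gripper's body presses on something with over 40 N, if the wrist force passes 120 N, or if a joint passes its speed limit or range.

### The arm

A 6-joint arm with a two-finger parallel gripper is mounted at the origin on the work surface. World frame = base frame: x ahead of the robot, y to its left, z up, the work surface at z = 0. Lengths are in m, angles in rad, forces in N, time in s.
With the tool pointing down it reaches from about 0.3 to 0.875 m from the base axis. Payload 6.4 kg.
Tool frame: the origin (TCP) lies midway between the tips of the shut fingers; the grasp point (between the pads) lies 19 mm behind it; z points along the fingers, y is the direction in which the jaws open and shut (so a half turn about z gives the same grasp; the last joint's range is limited). The gripper opens to 85 mm and grips with 20 to 120 N. Pads are 22 mm wide; open, the fingers measure 114 mm over their backs; the gripper's body (76 mm by 85 mm) begins 54 mm behind the grasp point. The pads swing forward as they close: fully open they stand 13 mm farther back than shut.
Start: joints at [-1.388, 0.181, 1.607, -0, 1.354, -0.206], TCP at [0.218, -0.532, 0.231] pointing down, gripper open.
Joint ranges: [-2.99, 2.99], [-0.89, 2.07], [0.3, 2.58], [-1.14, 4.28], [0, 2.63], [-3.12, 3.12]. Speed limits (rad/s): [2.57, 2.57, 3.01, 3.14, 3.14, 3.14].

### API

Orientations are given as a unit quaternion [w, x, y, z].
In Python, from bench import get_obs, camera, hand_in gives the robot as it stands.
- The arm moves only by the tool drive_tool, never from a script. Its argument "deltas" is a list of rows, each a list of 2 entries, a list of its own where there are three numbers: the shift along the world's x, y, z in m, then the turn about the world's z in rad. A call has 1 to 10 rows; each row shifts and turns the pose as measured when the row begins; what a row does not reach is not made up. A row lasts 1/10 s, in which the tool goes at most 50 mm and 8.59 degrees, less where a joint would pass 70% of its speed; a pose out of reach is approached as far as the arm can. A call is refused whole if a number of a shift passes 0.05 or a number of a turn 0.15, either way. A call with a gripper value outside its range is refused whole. "gripper" is the opening, from 0 (shut) to 1 (fully open), set as the call begins (left out, the last holds). The fingers move at their own pace and stop on an object; the grip force is fixed at half the most. Time passes only in rows, so rows that do not move let the fingers close. It gives the time, the measured TCP pose, the force and the opening at its end, in the units of the state.
- get_obs(): the state, without advancing time (a new reading comes with each control period).
- camera(name): name is "scene" or "side" or "wrist"; returns a dict with "frame" (420x560x3 uint8, red, green, blue), "fx", "fy", "cx", "cy" (pixels), "eye" and "attitude" of the camera in the world. Camera axes: x right, y down, z forward; pixel columns grow to the right and rows downward; lengths in m; the calibration is good to about 2 mm. A picture is of the moment at which its call begins. There is no depth.
- hand_in(): hands the job in, once; it reports no verdict.
The state is a dict: "time_s": time; "q": joint angles; "dq": joint speeds; "joint_efforts": joint torques, N m; "eef_pos": TCP position; "eef_rot": TCP orientation; "wrist_force": force on the tool from outside, world axes, zero at the start; "torque": the same for the moment, N m; "opening": opening from 0.0 (shut) to 1.0 (fully open).
Only numpy, scipy, OpenCV 4.12 (cv2) and the standard library are available. Lean on these libraries where they do the work, as an engineer would, in place of code of your own. Each camera call takes 0.05 s, during which the arm holds its last target.

## Working session

There is one attempt and no reset: what is moved stays moved. The work goes in short steps, Python scripts to look and compute and a tool call to move; the robot and the scene stay as the last step left them, time stands still between calls to the robot, and variables do not carry over. Pictures are saved under pics/ and viewed, and the job is handed in when it is done.

Besides the shell and the picture viewer there is one more tool, called after ">>>" as name(argument=value, ...), one argument or row to a line, values as JSON. drive_tool: Moves the arm, as the interface text tells. Its arguments: {"type":"object","properties":{"deltas":{"type":"array","items":{"type":"array"}},"gripper":{"type":"number"}},"required":["deltas"]}

```bash
mkdir -p pics
cat > h.py <<'E'
import numpy as np, cv2
from bench import get_obs, camera
from scipy.spatial.transform import Rotation as R
def rot(c):
    a=np.array(c["attitude"],float)
    if a.shape==(3,3): return a
    return R.from_quat(a[[1,2,3,0]]).as_matrix()
def ray(c,u,v):
    d=np.array([(u-c["cx"])/c["fx"],(v-c["cy"])/c["fy"],1.0])
    return np.array(c["eye"],float),rot(c)@d
def onz(c,u,v,z):
    e,d=ray(c,u,v); return e+d*(z-e[2])/d[2]
def proj(c,p):
    q=rot(c).T@(np.array(p,float)-np.array(c["eye"],float)); return c["cx"]+c["fx"]*q[0]/q[2], c["cy"]+c["fy"]*q[1]/q[2]
def save(c,n): cv2.imwrite("pics/"+n,cv2.cvtColor(c["frame"],cv2.COLOR_RGB2BGR))
E
python3 - <<'E'
from h import *
import pickle
o=get_obs();print(o)
d={}
for n in("scene","side","wrist"):
    c=camera(n);d[n]=c;save(c,n+"0.png");print(n,{k:c[k] for k in c if k!="frame"})
pickle.dump(d,open("c0.pkl","wb"))
E
```

```text
{'time_s': 0.0, 'q': array([-1.38834126e+00,  1.81553245e-01,  1.60803770e+00, -9.45889358e-06,
        1.35381330e+00, -2.06294620e-01]), 'dq': array([-1.59044239e-03, -7.28400668e-04, -6.95827866e-05,  5.47994732e-04,
       -3.23839103e-04, -5.95915076e-04]), 'joint_efforts': array([-7.96823824e-04, -4.44869864e+01, -3.51340413e+01, -2.31924914e-04,
        9.13056516e-03, -2.81565065e-05]), 'eef_pos': array([ 0.21785323, -0.53151298,  0.23036296]), 'eef_rot': array([-9.05783366e-04,  9.81168012e-01,  1.93154115e-01,  6.17929346e-06]), 'wrist_force': array([ 0.68541344, -0.34976556,  0.08575676]), 'torque': array([0.02102406, 0.00942318, 0.00861155]), 'opening': 1.0000998688033682}
scene {'fx': 388.6661705638332, 'fy': 388.6661705638332, 'cx': 278.86446910866044, 'cy': 205.92311504179816, 'eye': array([1.0672812 , 0.55235228, 0.76824247]), 'attitude': array([-0.14405087,  0.30491841,  0.85003   , -0.40462712])}
side {'fx': 408.1312337641028, 'fy': 408.1312337641028, 'cx': 275.78722573471447, 'cy': 207.46324628148272, 'eye': array([ 0.33210542, -0.47600874,  0.83370296]), 'attitude': array([-0.32290277,  0.91417703, -0.22909747,  0.08676698])}
wrist {'fx': 314.29095899419036, 'fy': 314.29095899419036, 'cx': 280.7252863884773, 'cy': 206.5541680501672, 'eye': array([ 0.27882202, -0.50628617,  0.37335062]), 'attitude': array([ 0.10822929,  0.82323395, -0.55236354, -0.07393785])}
```

View pics/scene0.png

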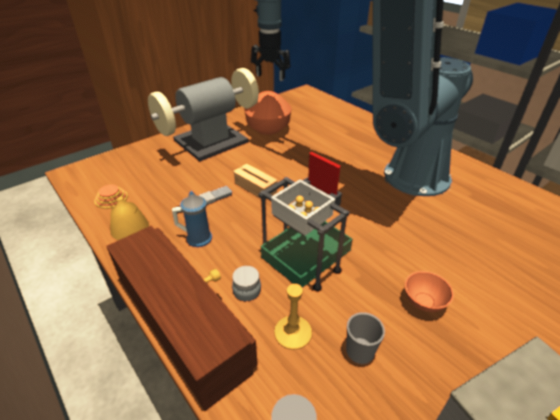

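View pics/side0.png

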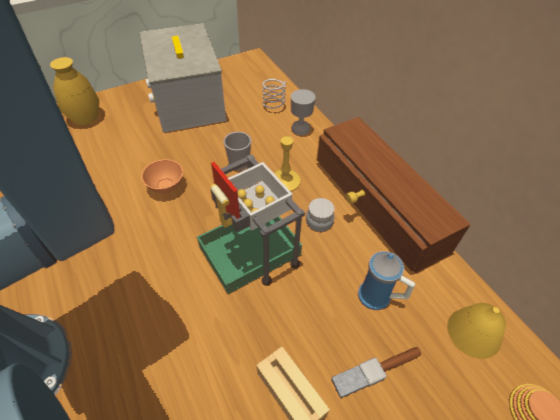

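View pics/wrist0.png

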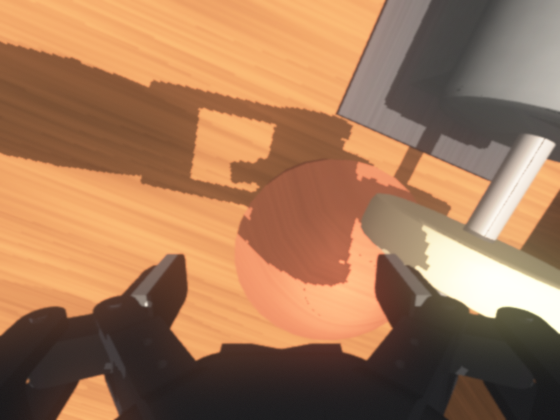

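The scene view has the box near (305,210), the red plate at (323,172) and the rack at (256,178). In the side view the plate is at (225,190), the grip bar at (219,198) and the rack at (292,385). I'll zoom in next to pick points.

Run:
```python
import pickle,cv2
d=pickle.load(open("c0.pkl","rb"))
def crop(n,x0,y0,x1,y1,s,f):
    im=cv2.cvtColor(d[n]["frame"],cv2.COLOR_RGB2BGR)[y0:y1,x0:x1]
    cv2.imwrite("pics/"+f,cv2.resize(im,None,fx=s,fy=s,interpolation=cv2.INTER_CUBIC))
crop("scene",225,145,365,295,4,"sc1.png")
crop("side",190,150,320,295,4,"sd1.png")
crop("side",240,330,370,420,5,"sd2.png")
```

```text
(no output)
```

View pics/sc1.png

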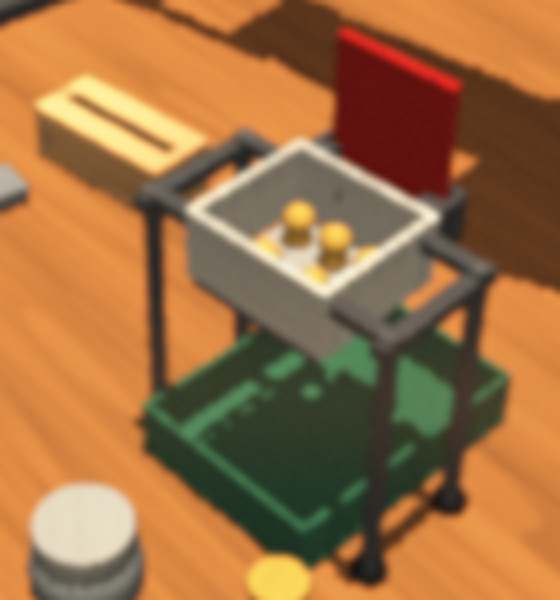

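View pics/sd1.png

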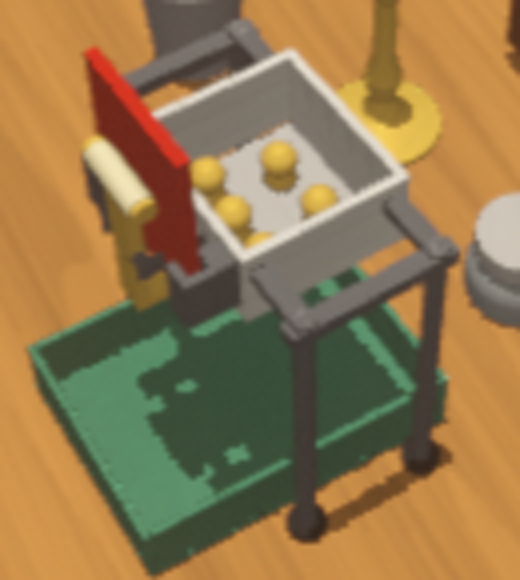

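View pics/sd2.png

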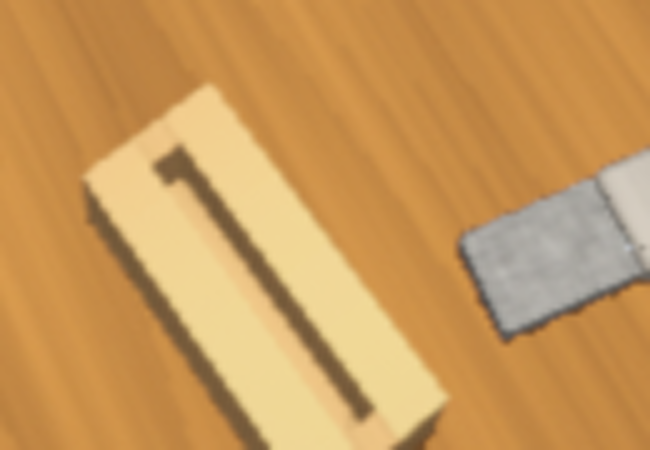

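Run:
```python
from h import *
import pickle
d=pickle.load(open("c0.pkl","rb"))
def P(n,x0,y0,s,pts,z):
    out=[]
    for x,y in pts:
        out.append(onz(d[n],(x+.5)/s-.5+x0,(y+.5)/s-.5+y0,z)[:2])
    return np.array(out)
def show(t,a):
    print(t,a.round(4).tolist()); 
    for i in range(len(a)-1):
        v=a[i+1]-a[i]; print("   edge",np.linalg.norm(v).round(4),np.degrees(np.arctan2(v[1],v[0])).round(1))
a=P("scene",225,145,4,[(302,138),(440,215),(326,296),(188,210),(302,138)],.21);show("rim scene",a);print(a[:4].mean(0))
a=P("side",190,150,4,[(290,50),(408,178),(245,258)],.21);show("rim side",a);print((a[0]+a[2])/2)
show("plate scene",P("scene",225,145,4,[(340,30),(462,85)],.285))
show("plate side",P("side",190,150,4,[(92,48),(187,160)],.285))
a=P("scene",225,145,4,[(85,75),(208,135),(160,163),(35,103)],.05);show("rack scene",a);print(a.mean(0))
show("rackslot scene",P("scene",225,145,4,[(72,95),(170,150)],.05))
a=P("side",240,330,5,[(83,178),(210,83),(448,400)],.05);show("rack side",a);print((a[0]+a[2])/2)
show("rackslot side",P("side",240,330,5,[(168,157),(370,412)],.05))
show("grip side",P("side",190,150,4,[(95,148),(145,205)],.24))
```

```text
rim scene [[0.5246, -0.0264], [0.5144, 0.0828], [0.6143, 0.0935], [0.6247, -0.0145], [0.5246, -0.0264]]
   edge 0.1096 95.3
   edge 0.1005 6.2
   edge 0.1085 -84.5
   edge 0.1009 -173.2
[0.56950539 0.03386189]
rim side [[0.6122, 0.0912], [0.6232, -0.0181], [0.5277, -0.0257]]
   edge 0.1099 -84.3
   edge 0.0958 -175.4
[0.56998698 0.03274382]
plate scene [[0.506, -0.017], [0.4934, 0.0703]]
   edge 0.0881 98.2
plate side [[0.4959, 0.068], [0.5059, -0.0176]]
   edge 0.0862 -83.4
rack scene [[0.4489, -0.378], [0.4243, -0.2434], [0.4773, -0.2378], [0.5054, -0.3698]]
   edge 0.1369 100.3
   edge 0.0533 6.0
   edge 0.135 -78.0
[ 0.46399222 -0.30724523]
rackslot scene [[0.475, -0.3601], [0.4605, -0.2465]]
   edge 0.1145 97.3
rack side [[0.4274, -0.2394], [0.487, -0.2303], [0.5066, -0.369]]
   edge 0.0603 8.7
   edge 0.14 -82.0
[ 0.46701985 -0.30418547]
rackslot side [[0.4593, -0.2476], [0.4803, -0.3592]]
   edge 0.1136 -79.4
grip side [[0.4838, 0.048], [0.4905, 0.0034]]
   edge 0.0451 -81.4
```

The two views agree closely: box centre (0.5697, 0.033), yaw about 6°, and rack centre about (0.466, -0.305), yaw about 8.5°. I'll go up and over the rack, turning on the way, and refine the rack pose with the wrist camera.

>>> drive_tool(
  deltas=[
    [[0,0,0.04],0.1],
    [[0,0,0.04],0.12],
    [[0.02,0.01,0.03],0.13],
    [[0.03,0.02,0.03],0.14],
    [[0.03,0.02,0.02],0.14],
    [[0.04,0.02,0.0],0.14],
    [[0.04,0.025,0.0],0.14],
    [[0.04,0.025,0],0.14],
    [[0.03,0.02,0],0.12],
    [[0.02,0.02,0],0.08],
  ],
  gripper=1.0,
)

```text
time_s: 1.15
eef_pos: [0.472, -0.3643, 0.3929]
eef_rot: [-0.003, 0.668, 0.745, -0.004]
wrist_force: [0.1, -0.6, -0.7]
opening: 1.002
```

Run:
```python
from h import *
import pickle
c=camera("wrist");save(c,"w1.png");pickle.dump(c,open("w1.pkl","wb"));print(c["eye"],get_obs()["eef_pos"])
```

```text
[ 0.46636757 -0.29796923  0.53560733] [ 0.47441914 -0.36096309  0.39294037]
```

View pics/w1.png

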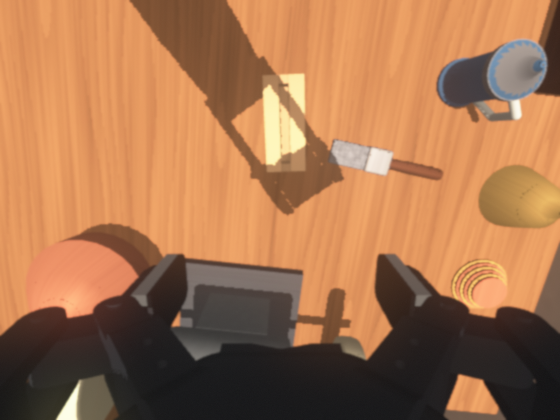

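The rack is at pixels (265–305, 73–171), with the slot running down its middle at x≈285.

Run:
```python
from h import *
import pickle
c=pickle.load(open("w1.pkl","rb"))
im=cv2.cvtColor(c["frame"],cv2.COLOR_RGB2BGR)[60:185,225:350]
cv2.imwrite("pics/w1c.png",cv2.resize(im,None,fx=4.8,fy=4.8,interpolation=cv2.INTER_CUBIC))
```

```text
(no output)
```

View pics/w1c.png

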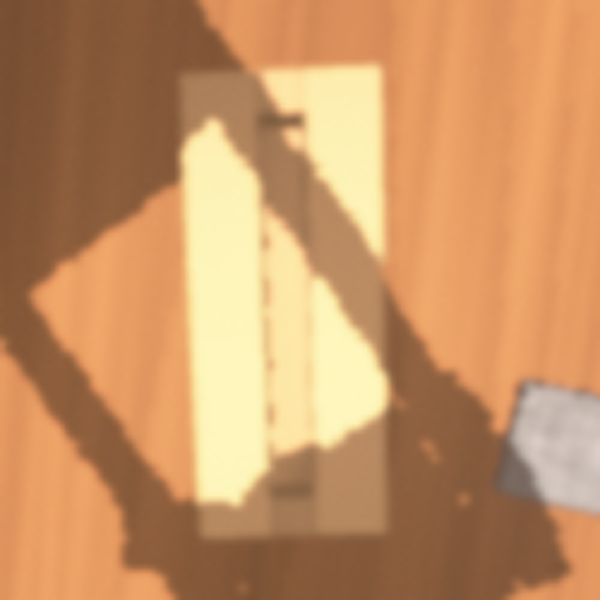

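Run:
```python
from h import *
import pickle
c=pickle.load(open("w1.pkl","rb"))
def Q(pts,z): return np.array([onz(c,(x+.5)/4.8-.5+225,(y+.5)/4.8-.5+60,z)[:2] for x,y in pts])
a=Q([(180,72),(383,65),(388,535),(199,538)],.05)
for i in range(4):
    v=a[(i+1)%4]-a[i]; print(a[i].round(4),np.linalg.norm(v).round(4),np.degrees(np.arctan2(v[1],v[0])).round(1))
print(a.mean(0))
s=Q([(259,120),(304,120),(316,490),(271,490)],.05);print(s.round(4),s.mean(0)); v=s[:2].mean(0)-s[2:].mean(0);print(np.degrees(np.arctan2(v[1],v[0]))-90,np.linalg.norm(v))
s=Q([(257,113),(305,113),(318,496),(270,496)],.05);print(s.mean(0))
```

```text
[ 0.4277 -0.2367] 0.0608 8.0
[ 0.4879 -0.2282] 0.1413 -82.0
[ 0.5076 -0.3681] 0.0612 -172.8
[ 0.4469 -0.3759] 0.1405 97.9
[ 0.46750048 -0.3022283 ]
[[ 0.4527 -0.2475]
 [ 0.4662 -0.2461]
 [ 0.4827 -0.3563]
 [ 0.4684 -0.3579]] [ 0.46748498 -0.30194742]
8.335318103144687 0.11144064117891699
[ 0.46748871 -0.30191916]
```

Rack refined: (0.467, -0.3025), yaw 8°. Next I'll go in front of the plate at height and look.

>>> drive_tool(
  deltas=[
    [[0.0,0.03,0.01],0],
    [[0.005,0.04,0.01],0],
    [[0.005,0.04,0.01],0],
    [[0.005,0.045,0],0],
    [[0.005,0.045,0],0],
    [[0.005,0.04,0],0],
    [[0,0.04,0],0],
    [[0,0.03,0],0],
    [[0,0.01,0],0],
    [[0,0,0],0],
  ],
)

```text
time_s: 2.2
eef_pos: [0.4977, -0.0281, 0.4192]
eef_rot: [-0.006, 0.665, 0.747, -0.003]
wrist_force: [-0.4, 0.4, 0.2]
opening: 0.999
```

Run:
```python
from h import *
import pickle
c=camera("wrist");save(c,"w2.png");pickle.dump(c,open("w2.pkl","wb"));o=get_obs();print(c["eye"],o["eef_pos"],o["eef_rot"])
```

```text
[0.49219468 0.03715186 0.56240285] [ 0.4977866  -0.02880266  0.41913128] [-0.00639797  0.66565931  0.74622326 -0.00275528]
```

View pics/w2.png

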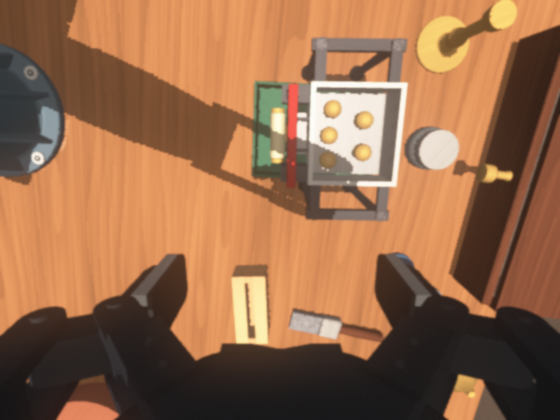

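The plate's top edge is the bright red strip at x 288–298, y 83–188. The grip bar is at (278,135) and all five finials are in the box.

Run:
```python
from h import *
import pickle
c=pickle.load(open("w2.pkl","rb"))
f=c["frame"].astype(int)
m=((f[...,0]>110)&(f[...,1]<60)&(f[...,2]<60)).astype(np.uint8); m[200:]=0
ys,xs=np.nonzero(m);print(len(xs),xs.min(),xs.max(),ys.min(),ys.max())
rect=cv2.minAreaRect(np.stack([xs,ys],1).astype(np.float32));print(rect)
b=np.array([onz(c,u,v,.285) for u,v in cv2.boxPoints(rect)]);print(b.round(4),b.mean(0))
for y in range(82,192,8): r=np.nonzero(m[y])[0];print(y,r.min() if len(r) else 0,r.max() if len(r) else 0,end=' | ')
im=cv2.cvtColor(c["frame"],cv2.COLOR_RGB2BGR)[70:200,240:420]
cv2.imwrite("pics/w2c.png",cv2.resize(im,None,fx=4,fy=4,interpolation=cv2.INTER_CUBIC))
R0=R.from_quat(np.array(get_obs()["eef_rot"])[[1,2,3,0]]).as_matrix();print(R0)
```

```text
129 287 294 168 186
((290.5, 177.0), (18.0, 7.0), 90.0)
[[ 4.984e-01  1.000e-04  2.850e-01]
 [ 5.046e-01  8.000e-04  2.850e-01]
 [ 5.066e-01 -1.520e-02  2.850e-01]
 [ 5.004e-01 -1.600e-02  2.850e-01]] [ 0.50249958 -0.00756247  0.285     ]
82 0 0 | 90 0 0 | 98 0 0 | 106 0 0 | 114 0 0 | 122 0 0 | 130 0 0 | 138 0 0 | 146 0 0 | 154 0 0 | 162 0 0 | 170 287 293 | 178 287 294 | 186 288 293 | [[-0.1137135   0.99342567 -0.01321678]
 [ 0.99349618  0.11378018  0.00440562]
 [ 0.00588046 -0.01262984 -0.99990295]]
```

View pics/w2c.png

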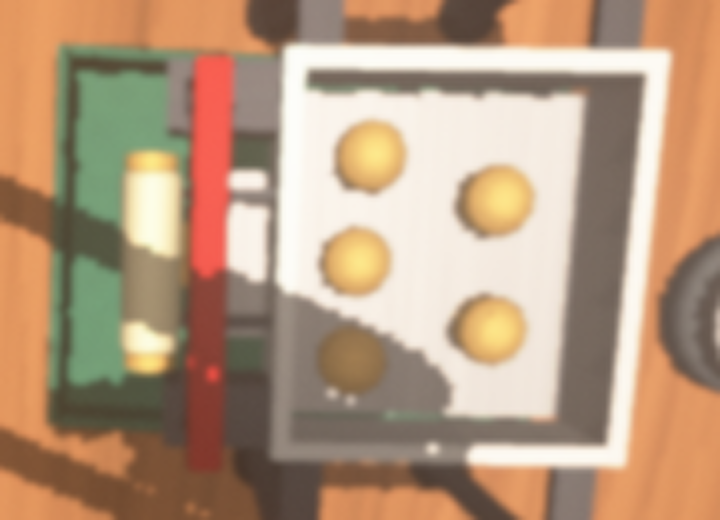

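Run:
```python
from h import *
import pickle
c=pickle.load(open("w2.pkl","rb"))
def Q(pts,z): return np.array([onz(c,(x+.5)/4-.5+240,(y+.5)/4-.5+70,z)[:2] for x,y in pts])
a=Q([(195,57),(233,57),(221,470),(187,470)],.285);print(a.round(4),a.mean(0));v=a[:2].mean(0)-a[2:].mean(0);print(np.degrees(np.arctan2(v[1],v[0]))-90,np.linalg.norm(v))
g=Q([(153,150),(148,375)],.24);print("grip",g,g.mean(0))
r=Q([(284,44),(671,50),(627,466),(270,460)],.21);print(r.round(4),r.mean(0));
for i in range(4):
    v=r[(i+1)%4]-r[i];print(np.linalg.norm(v),np.degrees(np.arctan2(v[1],v[0])))
```

```text
[[ 0.4912  0.0695]
 [ 0.4991  0.0704]
 [ 0.5075 -0.0161]
 [ 0.4999 -0.017 ]] [0.49943556 0.02665885]
5.662890767462628 0.08692560543076201
grip [[ 0.48344654  0.05234637]
 [ 0.48833792 -0.00243214]] [0.48589223 0.02495711]
[[ 0.5138  0.084 ]
 [ 0.6143  0.0939]
 [ 0.6258 -0.016 ]
 [ 0.5251 -0.0261]] [0.56975227 0.03398342]
0.10105796102099548 5.64411316932018
0.11049676748908557 -84.04137481799752
0.10118824776457962 -174.2702012050768
0.11064745479818919 95.89078918462702
```

The plate is at (0.4995, 0.0265), yaw 5.7°. I'll move over it and go down in stages.

>>> drive_tool(
  deltas=[
    [[0,0.02,0],-0.013],
    [[0.001,0.02,0],0],
    [[0.001,0.012,0],0],
    [[0,0.003,-0.01],0],
    [[0,0,-0.02],0],
    [[0,0,-0.02],0],
    [[0,0,-0.02],0],
    [[0,0,0],0],
    [[0,0,0],0],
  ],
)

```text
time_s: 3.15
eef_pos: [0.5005, 0.0163, 0.3426]
eef_rot: [-0.006, 0.676, 0.737, -0.006]
wrist_force: [-0.5, -0.9, 0.2]
opening: 0.998
```

>>> drive_tool(
  deltas=[
    [[-0.001,0.01,-0.01],0.012],
    [[0,0,-0.02],0],
    [[0,0,-0.02],0],
    [[0,0,-0.015],0],
    [[0,0,-0.01],0],
    [[0,0,0],0],
    [[0,0,0],0],
  ],
)

```text
time_s: 3.85
eef_pos: [0.5019, 0.0276, 0.2685]
eef_rot: [-0.003, 0.67, 0.742, -0.003]
wrist_force: [-0.1, -1.2, -0.1]
opening: 1.001
```

Run:
```python
from h import *
o=get_obs();q=o["eef_rot"];print(o["eef_pos"],q,2*np.degrees(np.arctan2(q[2],q[1]))-90)
c=camera("side");save(c,"s2.png");c=camera("wrist");save(c,"w3.png")
```

```text
[0.50186141 0.027648   0.2684906 ] [-0.00281594  0.67027458  0.74210126 -0.00312769] 5.822562094864864
```

View pics/w3.png

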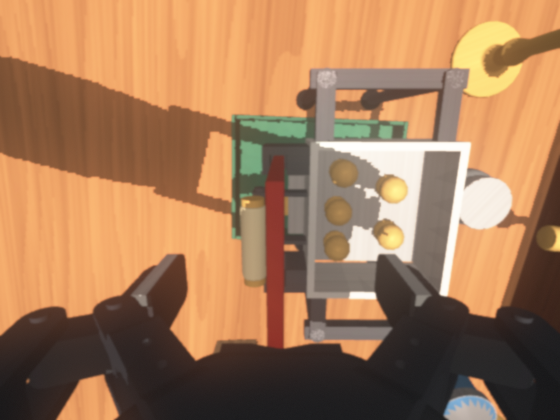

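View pics/s2.png

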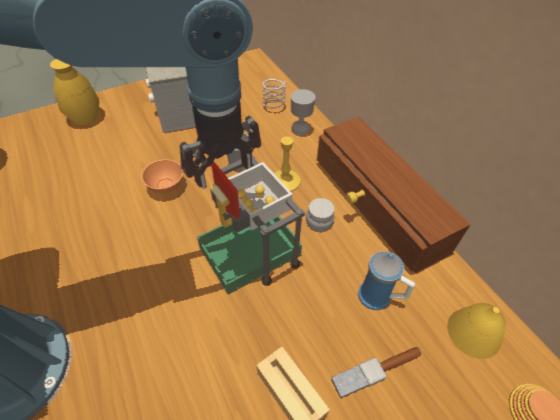

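The fingers straddle the plate. I'll nudge -2 mm in x, go down 10 mm and close.

>>> drive_tool(
  deltas=[
    [[-0.002,-0.001,-0.006],0],
    [[0,0,-0.004],0],
    [[0,0,0],0],
    [[0,0,0],0],
  ],
)

```text
time_s: 4.35
eef_pos: [0.5007, 0.0262, 0.2597]
eef_rot: [-0.001, 0.67, 0.742, -0.002]
wrist_force: [-0.2, -0.3, 0.3]
opening: 1.001
```

>>> drive_tool(
  deltas=[
    [[0,0,0],0],
    [[0,0,0],0],
    [[0,0,0],0],
    [[0,0,0],0],
    [[0,0,0],0],
    [[0,0,0],0],
    [[0,0,0],0],
    [[0,0,0],0],
  ],
  gripper=0.0,
)

```text
time_s: 5.15
eef_pos: [0.501, 0.0261, 0.2603]
eef_rot: [-0.001, 0.67, 0.742, -0.002]
wrist_force: [-0.1, -0.1, 1.7]
opening: 0.08
```

Gripped, opening 0.08 and low force. I'll pull straight up gently.

>>> drive_tool(
  deltas=[
    [[0,0,0.005],0],
    [[0,0,0.008],0],
    [[0,0,0.01],0],
    [[0,0,0.01],0],
  ],
)

```text
time_s: 5.55
eef_pos: [0.4999, 0.0263, 0.2939]
eef_rot: [-0.002, 0.67, 0.742, -0.003]
wrist_force: [0.4, 0.2, -0.8]
opening: 0.076
```

>>> drive_tool(
  deltas=[
    [[0,0,0.015],0],
    [[0,0,0.02],0],
    [[0,0,0.02],0],
    [[0,0,0.02],0],
    [[0,0,0],0],
  ],
)

```text
time_s: 6.05
eef_pos: [0.5006, 0.0263, 0.3777]
eef_rot: [0.0, 0.67, 0.742, -0.001]
wrist_force: [-0.0, 0.2, -0.6]
opening: 0.078
```

Run:
```python
from h import *
print(get_obs()["eef_pos"],get_obs()["eef_rot"],get_obs()["wrist_force"])
c=camera("side");save(c,"s3.png")
```

```text
[0.50058336 0.02626973 0.37773517] [ 2.18144067e-04  6.70376162e-01  7.42020354e-01 -1.24418015e-03] [-0.02915027  0.19421477 -0.62000125]
```

View pics/s3.png

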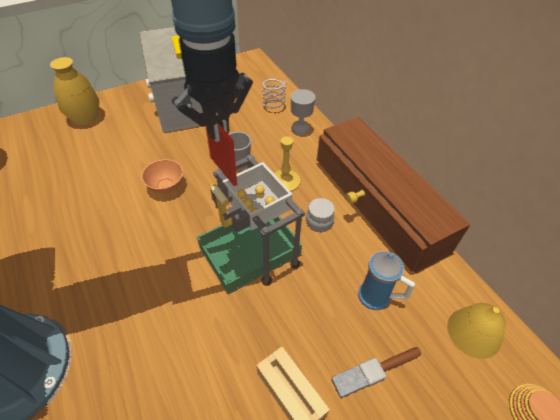

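The plate is held upright, clear of the box. Carry it to the rack: dx -0.033, dy -0.329, turn +0.04.

>>> drive_tool(
  deltas=[
    [[0,-0.02,0],0],
    [[0,-0.03,0],0],
    [[-0.005,-0.04,0],0.01],
    [[-0.005,-0.045,0],0.01],
    [[-0.005,-0.045,0],0.01],
    [[-0.005,-0.045,-0.01],0.01],
    [[-0.005,-0.04,-0.01],0],
    [[-0.004,-0.03,-0.02],0],
    [[-0.002,-0.015,-0.02],0],
    [[0,0,0],0],
  ],
)

```text
time_s: 7.1
eef_pos: [0.4616, -0.292, 0.3022]
eef_rot: [-0.008, 0.653, 0.757, -0.002]
wrist_force: [-0.2, 0.3, -1.5]
opening: 0.081
```

```bash
cat > st.py <<'E'
from h import *
o=get_obs();q=o["eef_rot"];print(o["time_s"],o["eef_pos"].round(4),"yaw",2*np.degrees(np.arctan2(q[2],q[1]))-90,q.round(4),o["wrist_force"].round(2),o["opening"])
E
python3 st.py
```

```text
7.1 [ 0.4616 -0.292   0.3022] yaw 8.432658420122792 [-0.0077  0.6532  0.7572 -0.0021] [-0.18  0.35 -1.55] 0.08061539019475837
```

>>> drive_tool(
  deltas=[
    [[0.006,-0.01,-0.03],0],
    [[0,0,-0.03],0],
    [[0,0,-0.03],0],
    [[0,0,-0.03],0],
    [[0,0,0],0],
    [[0,0,0],0],
    [[0,0,0],0],
  ],
)

```text
time_s: 7.8
eef_pos: [0.4686, -0.298, 0.1807]
eef_rot: [-0.008, 0.653, 0.758, -0.001]
wrist_force: [0.4, -0.7, -1.3]
opening: 0.08
```

```bash
python3 st.py
python3 - <<'E'
from h import *
import pickle
for n in("wrist","side"):
    c=camera(n);save(c,n+"4.png");pickle.dump(c,open(n+"4.pkl","wb"))
E
```

```text
7.8 [ 0.4686 -0.298   0.1807] yaw 8.530159238310091 [-0.008   0.6525  0.7577 -0.0011] [ 0.44 -0.66 -1.3 ] 0.08000767491348866
```

View pics/wrist4.png

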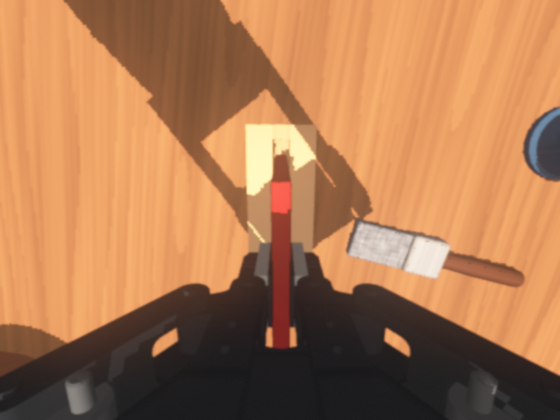

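View pics/side4.png

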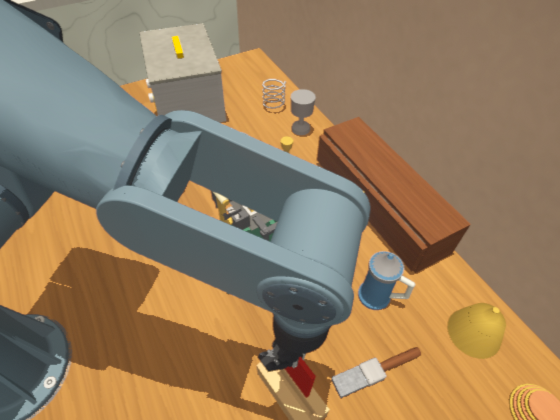

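Run:
```python
from h import *
import pickle
c=pickle.load(open("wrist4.pkl","rb"))
o=get_obs();M=R.from_quat(o["eef_rot"][[1,2,3,0]]).as_matrix();print(M[:,2],o["eef_pos"]+0.0803*M[:,2])
im=cv2.cvtColor(c["frame"],cv2.COLOR_RGB2BGR)[110:260,220:345]
cv2.imwrite("pics/w4c.png",cv2.resize(im,None,fx=4,fy=4,interpolation=cv2.INTER_CUBIC))
# predicted plate bottom end and slot end
pb=o["eef_pos"]+0.0803*M[:,2]+0.044*M[:,0]; print(pb,proj(c,pb))
rk=np.array([.467,-.3025]);th=np.radians(8.1);ex=np.array([np.cos(th),np.sin(th)]);ey=np.array([-ex[1],ex[0]])
for dx,dy in((-.0075,.058),(.0075,.058),(-.03,.07),(.03,.07)):
    p=rk+dx*ex+dy*ey;u=proj(c,[*p,.05]);print(dx,dy,u,((u[0]-220)*4,(u[1]-110)*4))
```

```text
[-0.01203832  0.00709047 -0.9999024 ] [ 0.46807225 -0.29815212  0.1012038 ]
[ 0.46155841 -0.25463867  0.10159079] (np.float64(281.22557700736064), np.float64(156.26460844886955))
-0.0075 0.058 (np.float64(271.6075309127092), np.float64(138.8568650608066)) (np.float64(206.43012365083678), np.float64(115.42746024322639))
0.0075 0.058 (np.float64(289.17326939929427), np.float64(138.99664534061185)) (np.float64(276.6930775971771), np.float64(115.9865813624474))
-0.03 0.07 (np.float64(245.00128499617063), np.float64(124.13529873423136)) (np.float64(100.0051399846825), np.float64(56.54119493692542))
0.03 0.07 (np.float64(316.05659984084684), np.float64(124.66692656710234)) (np.float64(384.2263993633874), np.float64(58.66770626840935))
```

View pics/w4c.png

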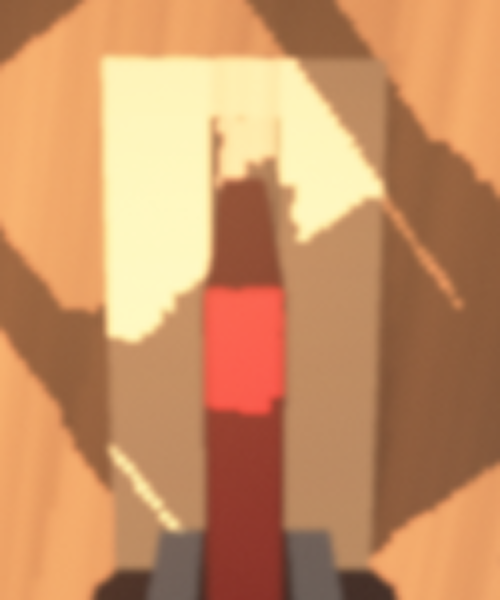

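The plate's lower end at (240,180) in the crop lines up with the slot walls (212–279) to within about 1 mm. I'll shift 4 mm along y and lower in stages, watching the force.

>>> drive_tool(
  deltas=[
    [[0,-0.004,-0.005],0],
    [[0,0,-0.015],0],
    [[0,0,-0.015],0],
    [[0,0,-0.01],0],
    [[0,0,0],0],
  ],
)

```text
time_s: 8.4
eef_pos: [0.4704, -0.3047, 0.1365]
eef_rot: [-0.004, 0.653, 0.758, -0.001]
wrist_force: [0.3, 1.0, -1.5]
opening: 0.076
```

```bash
python3 st.py
python3 - <<'E'
from h import *
c=camera("wrist")
im=cv2.cvtColor(c["frame"],cv2.COLOR_RGB2BGR)[110:260,220:345]
cv2.imwrite("pics/w5c.png",cv2.resize(im,None,fx=4,fy=4,interpolation=cv2.INTER_CUBIC))
E
```

```text
8.4 [ 0.4704 -0.3047  0.1365] yaw 8.493264041469985 [-0.0036  0.6528  0.7575 -0.0015] [ 0.29  1.05 -1.48] 0.07559049354230947
```

View pics/w5c.png

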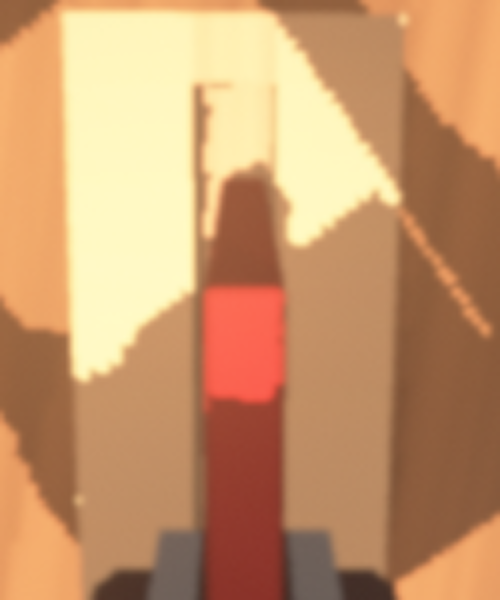

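The plate sits about 1 mm too far +x of the slot centre. I'll correct and continue.

>>> drive_tool(
  deltas=[
    [[-0.0015,0.002,-0.005],0],
    [[0,0,-0.008],0],
    [[0,0,-0.008],0],
    [[0,0,0],0],
    [[0,0,0],0],
  ],
)

```text
time_s: 8.95
eef_pos: [0.4696, -0.3033, 0.1154]
eef_rot: [-0.002, 0.653, 0.758, -0.002]
wrist_force: [-0.3, -0.2, -0.9]
opening: 0.078
```

```bash
python3 st.py
python3 - <<'E'
from h import *
c=camera("wrist")
im=cv2.cvtColor(c["frame"],cv2.COLOR_RGB2BGR)[110:260,220:345]
cv2.imwrite("pics/w6c.png",cv2.resize(im,None,fx=4,fy=4,interpolation=cv2.INTER_CUBIC))
E
```

```text
8.95 [ 0.4696 -0.3033  0.1154] yaw 8.493680190402046 [-0.0022  0.6528  0.7575 -0.0016] [-0.27 -0.19 -0.89] 0.07798420818598556
```

View pics/w6c.png

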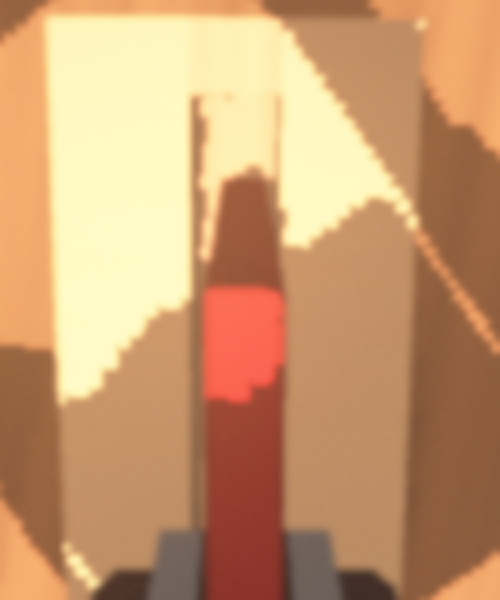

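The plate is already about 15 mm inside the slot, with no contact force. Going on down, 1 mm to -x.

>>> drive_tool(
  deltas=[
    [[-0.001,0,-0.006],0],
    [[0,0,-0.006],0],
    [[0,0,-0.005],0],
    [[0,0,0],0],
  ],
)

```text
time_s: 9.4
eef_pos: [0.4687, -0.3035, 0.0974]
eef_rot: [-0.002, 0.653, 0.758, -0.002]
wrist_force: [-0.5, 0.8, -0.9]
opening: 0.079
```

>>> drive_tool(
  deltas=[
    [[0,0,-0.003],0],
    [[0,0,-0.003],0],
    [[0,0,0],0],
  ],
)

```text
time_s: 9.7
eef_pos: [0.4687, -0.3035, 0.0908]
eef_rot: [-0.002, 0.653, 0.758, -0.002]
wrist_force: [-0.2, -0.5, -0.3]
opening: 0.08
```

>>> drive_tool(
  deltas=[
    [[0,0,-0.002],0],
    [[0,0,0],0],
  ],
)

```text
time_s: 9.9
eef_pos: [0.4697, -0.304, 0.0909]
eef_rot: [-0.001, 0.653, 0.758, -0.001]
wrist_force: [0.4, 0.8, -1.5]
opening: 0.079
```

>>> drive_tool(
  deltas=[
    [[0,0,-0.003],0],
    [[0,0,0],0],
  ],
)

```text
time_s: 10.1
eef_pos: [0.4712, -0.3048, 0.091]
eef_rot: [0.001, 0.653, 0.758, -0.001]
wrist_force: [-0.9, -0.9, -1.7]
opening: 0.08
```

>>> drive_tool(
  deltas=[
    [[-0.002,0.001,-0.005],0],
    [[0,0,0],0],
  ],
)

```text
time_s: 10.3
eef_pos: [0.4714, -0.3056, 0.091]
eef_rot: [0.004, 0.653, 0.758, -0.001]
wrist_force: [-3.2, 0.3, -4.4]
opening: 0.079
```

```bash
python3 st.py
python3 - <<'E'
from h import *
for i in range(4):
  c=camera("wrist");print(get_obs()["wrist_force"],get_obs()["eef_pos"])
save(c,"w7.png")
E
```

```text
10.3 [ 0.4714 -0.3056  0.091 ] yaw 8.522932104624857 [ 0.0038  0.6526  0.7577 -0.0014] [-3.24  0.27 -4.36] 0.07869671631405903
[-2.19324248 -0.03021067  0.37904451] [ 0.47127345 -0.30564555  0.09080849]
[-2.03035632 -1.4529054   5.79544519] [ 0.47130279 -0.30580706  0.09040778]
[-2.61737769 -0.29227364  6.47255474] [ 0.47133088 -0.30590045  0.09037145]
[-2.69290594 -0.39595976  5.73813366] [ 0.47134708 -0.3058997   0.0903582 ]
```

View pics/w7.png

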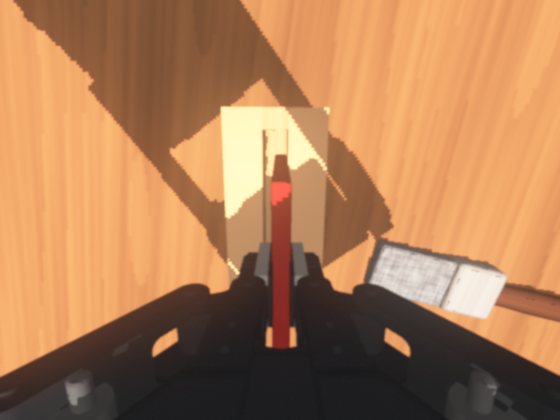

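The force rose to about 6 N at z 0.0904, matching the expected slot-floor height (0.0903), so the plate is on the floor of the slot. I'll ease off sideways and open.

>>> drive_tool(
  deltas=[
    [[-0.002,0.002,0],0],
    [[0,0,0],0],
  ],
)

```text
time_s: 10.7
eef_pos: [0.47, -0.3049, 0.0905]
eef_rot: [0.005, 0.653, 0.757, -0.002]
wrist_force: [-0.2, 0.1, 2.9]
opening: 0.081
```

>>> drive_tool(
  deltas=[
    [[0,0,0],0],
    [[0,0,0],0],
    [[0,0,0],0],
    [[0,0,0],0],
    [[0,0,0],0],
    [[0,0,0],0],
    [[0,0,0],0],
    [[0,0,0],0],
  ],
  gripper=1.0,
)

```text
time_s: 11.5
eef_pos: [0.4691, -0.3032, 0.0881]
eef_rot: [0.003, 0.653, 0.758, -0.001]
wrist_force: [-0.2, -0.3, 0.2]
opening: 1.0
```

```bash
python3 st.py
python3 - <<'E'
from h import *
c=camera("wrist");save(c,"w8.png")
E
```

```text
11.5 [ 0.4691 -0.3032  0.0881] yaw 8.498948018568981 [ 0.0032  0.6528  0.7576 -0.001 ] [-0.16 -0.3   0.22] 0.9997276597147405
```

View pics/w8.png

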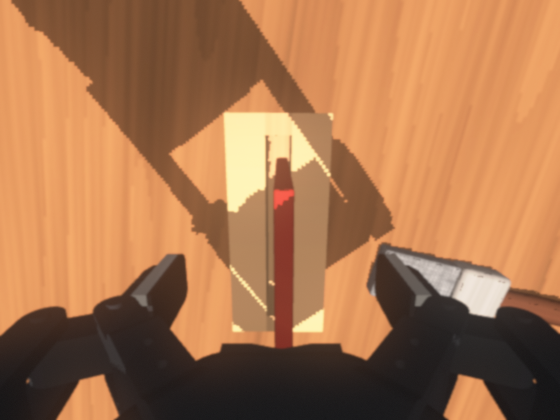

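The plate stands free in the slot (red, x 274–293). I'll raise straight up and check it from above.

>>> drive_tool(
  deltas=[
    [[0,0,0.01],0],
    [[0,0,0.02],0],
    [[0,0,0.03],0],
    [[0,0,0.04],0],
    [[0,0,0.04],0],
    [[0,0,0.04],0],
    [[0,0,0.04],0],
    [[0,0,0.03],0],
    [[0,0,0],0],
    [[0,0,0],0],
  ],
)

```text
time_s: 12.55
eef_pos: [0.4662, -0.3003, 0.3549]
eef_rot: [0.005, 0.653, 0.758, -0.001]
wrist_force: [-0.4, 1.6, -1.2]
opening: 0.999
```

```bash
python3 st.py
python3 - <<'E'
from h import *
import pickle
c=camera("wrist");save(c,"w9.png");pickle.dump(c,open("w9.pkl","wb"))
im=cv2.cvtColor(c["frame"],cv2.COLOR_RGB2BGR)[150:350,220:345]
cv2.imwrite("pics/w9c.png",cv2.resize(im,None,fx=3,fy=3,interpolation=cv2.INTER_CUBIC))
c=camera("side");save(c,"s9.png")
E
```

```text
12.55 [ 0.4662 -0.3003  0.3549] yaw 8.496795854517714 [ 0.0049  0.6528  0.7575 -0.0011] [-0.41  1.6  -1.19] 0.998640997719661
```

View pics/w9.png

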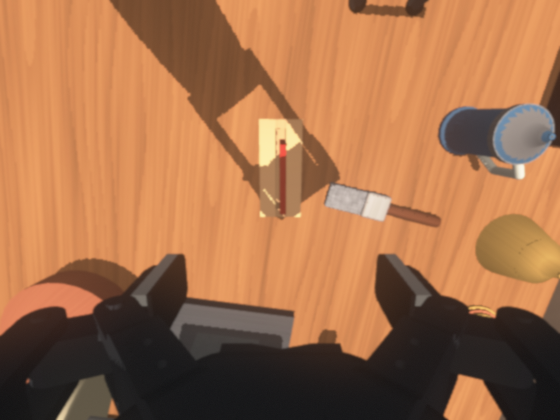

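View pics/w9c.png

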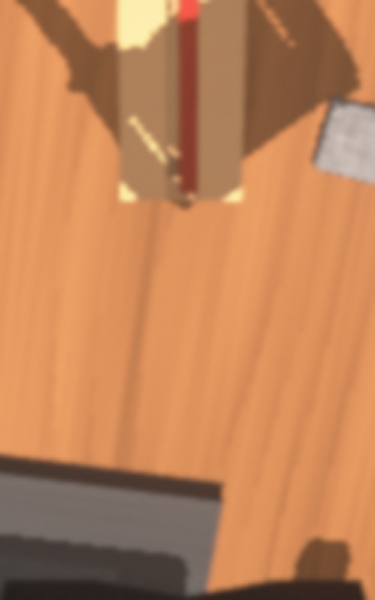

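View pics/s9.png

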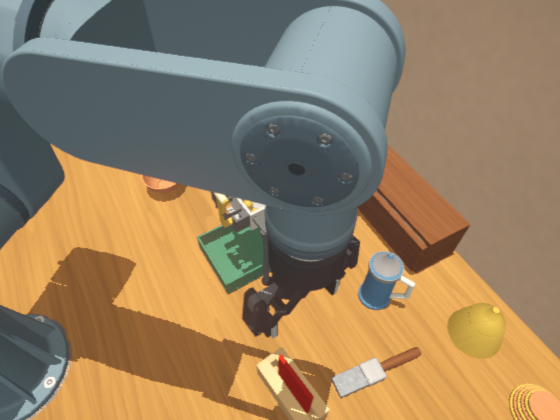

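Run:
```python
from h import *
import pickle
c=pickle.load(open("w9.pkl","rb"))
im=cv2.cvtColor(c["frame"],cv2.COLOR_RGB2BGR)[110:230,240:320]
cv2.imwrite("pics/w9d.png",cv2.resize(im,None,fx=6,fy=6,interpolation=cv2.INTER_CUBIC))
rk=np.array([.4675,-.3025]);th=np.radians(8.3);ex=np.array([np.cos(th),np.sin(th)]);ey=np.array([-ex[1],ex[0]])
f=c["frame"].astype(int)
m=(f[...,0]>f[...,1]*2.3)&(f[...,0]>60)&(f[...,1]<60);m[:115]=0;m[225:]=0;m[:,:262]=0;m[:,300:]=0
ys,xs=np.nonzero(m);t=np.median(xs[ys<ys.min()+4]);b=np.median(xs[ys>ys.max()-4]);print(ys.min(),ys.max(),t,b)
for z in(.115,.13):
    p=onz(c,t,ys.min()-.5,z)[:2];q=onz(c,b,ys.max()+.5,z)[:2];mid=(p+q)/2-rk
    print(z,np.linalg.norm(p-q),mid@ex,mid@ey)
```

```text
Traceback (most recent call last):
ValueError: zero-size array to reduction operation minimum which has no identity
```

View pics/w9d.png

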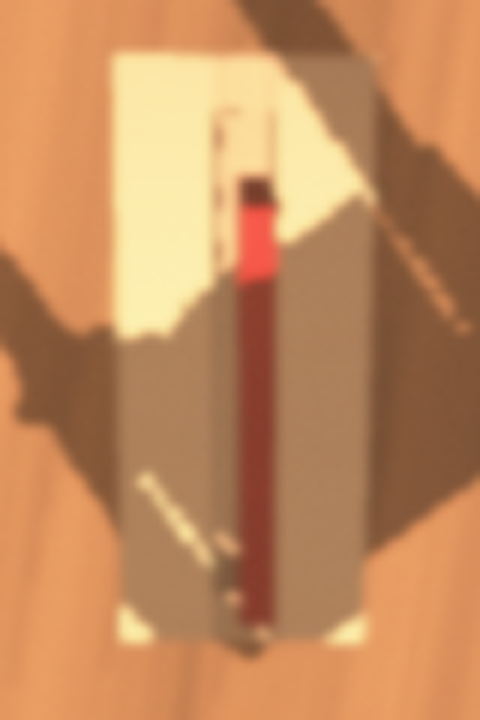

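Run:
```python
from h import *
import pickle
c=pickle.load(open("w9.pkl","rb"))
rk=np.array([.4675,-.3025]);th=np.radians(8.3);ex=np.array([np.cos(th),np.sin(th)]);ey=np.array([-ex[1],ex[0]])
U=lambda x,y:((x+.5)/6-.5+240,(y+.5)/6-.5+110)
for z in(.115,.125,.135):
    p=onz(c,*U(257,205),z)[:2];q=onz(c,*U(258,630),z)[:2];mid=(p+q)/2-rk
    print(z,np.linalg.norm(p-q),mid@ex,mid@ey)
r=np.array([onz(c,*U(*k),.05)[:2] for k in((112,53),(375,55),(365,643),(120,643))]);print(r.mean(0))
```

```text
0.115 0.08853702576392361 0.0024520586998023415 -0.002743207695050268
0.125 0.08622014731877965 0.0023440479809064742 -0.0008425878089061592
0.135 0.08390326887363568 0.0022360372620105983 0.0010580320772378942
[ 0.46710898 -0.30239648]
```

The apparent length of 88.5 mm at z 0.115 says the plate is fully down, offset (2.5, -2.7) mm, which is inside tolerance. Now I'll shut the gripper and go in front of the latch.

>>> drive_tool(
  deltas=[
    [[0,0.02,0],-0.01],
    [[-0.002,0.035,0],-0.01],
    [[-0.003,0.045,0],-0.01],
    [[-0.003,0.045,0],-0.01],
    [[-0.003,0.045,0],-0.005],
    [[-0.003,0.045,-0.01],0],
    [[-0.003,0.04,-0.01],0],
    [[-0.003,0.025,-0.01],0],
    [[0,0.01,0],0],
    [[0,0,0],0],
  ],
  gripper=0.0,
)

```text
time_s: 13.65
eef_pos: [0.436, 0.0221, 0.3058]
eef_rot: [-0.01, 0.672, 0.741, -0.005]
wrist_force: [0.9, -1.2, -0.1]
opening: -0.0
```

>>> drive_tool(
  deltas=[
    [[0,0,0],0],
  ],
)

```text
time_s: 13.75
eef_pos: [0.436, 0.0216, 0.3054]
eef_rot: [-0.01, 0.672, 0.741, -0.005]
wrist_force: [0.1, -0.9, 0.2]
opening: 0.002
```

```bash
python3 st.py
```

```text
13.75 [0.436  0.0216 0.3054] yaw 5.602819732765411 [-0.0102  0.6717  0.7408 -0.0052] [ 0.11 -0.91  0.19] 0.001603685370362795
```

>>> drive_tool(
  deltas=[
    [[0.002,0,-0.02],0],
    [[0,0,-0.02],0],
    [[0,0,-0.02],0],
    [[0,0,-0.01],0],
    [[0,0,0],0],
    [[0,0,0],0],
  ],
)

```text
time_s: 14.35
eef_pos: [0.4411, 0.0139, 0.2355]
eef_rot: [-0.008, 0.675, 0.738, -0.005]
wrist_force: [0.7, 0.5, 0.8]
opening: -0.002
```

```bash
python3 st.py
python3 - <<'E'
from h import *
c=camera("wrist");save(c,"w10.png")
c=camera("side");save(c,"s10.png")
E
```

```text
14.35 [0.4411 0.0139 0.2355] yaw 5.061007172344105 [-0.008   0.6752  0.7376 -0.0051] [0.73 0.47 0.83] -0.0018919260861662043
```

View pics/w10.png

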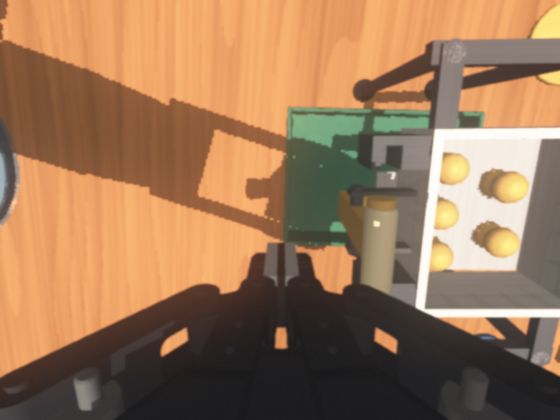

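View pics/s10.png

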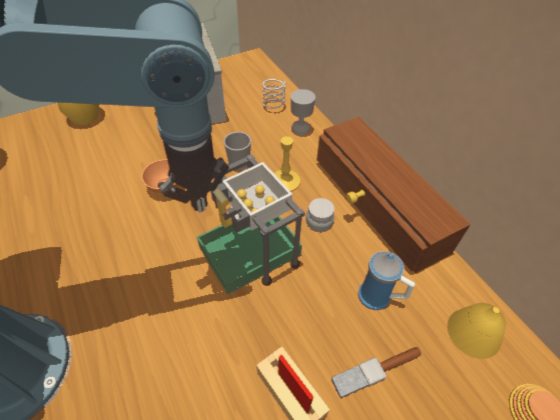

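The shut fingers stand in front of the bar (bar at (380,245), fingers at (283,260)), and the plate is still upright in the rack. I'll correct y and z and approach.

>>> drive_tool(
  deltas=[
    [[0.005,0.007,-0.006],0.01],
    [[0.005,0.001,0],0],
    [[0.004,0,0],0],
    [[0,0,0],0],
  ],
)

```text
time_s: 14.85
eef_pos: [0.458, 0.0228, 0.2316]
eef_rot: [-0.006, 0.671, 0.742, -0.004]
wrist_force: [0.8, -0.0, 0.1]
opening: -0.001
```

>>> drive_tool(
  deltas=[
    [[0.006,0.001,0],0],
    [[0.005,0,0],0],
    [[0,0,0],0],
  ],
)

```text
time_s: 15.15
eef_pos: [0.4695, 0.0245, 0.232]
eef_rot: [-0.006, 0.67, 0.742, -0.004]
wrist_force: [-2.3, -0.2, 3.3]
opening: 0.002
```

Contact at x≈0.469. Now push through the release.

>>> drive_tool(
  deltas=[
    [[0.007,0.0007,0],0],
    [[0.007,0.0007,0],0],
    [[0.006,0.0006,0],0],
    [[0.003,0,0],0],
  ],
)

```text
time_s: 15.55
eef_pos: [0.4892, 0.0265, 0.2298]
eef_rot: [-0.011, 0.67, 0.742, -0.009]
wrist_force: [-18.6, -0.2, 15.4]
opening: -0.005
```

```bash
python3 st.py
python3 - <<'E'
from h import *
c=camera("side");save(c,"s11.png")
E
```

```text
15.55 [0.4892 0.0265 0.2298] yaw 5.7879460511111915 [-0.0114  0.6704  0.7418 -0.0087] [-18.56  -0.17  15.36] -0.004789688838827873
```

View pics/s11.png

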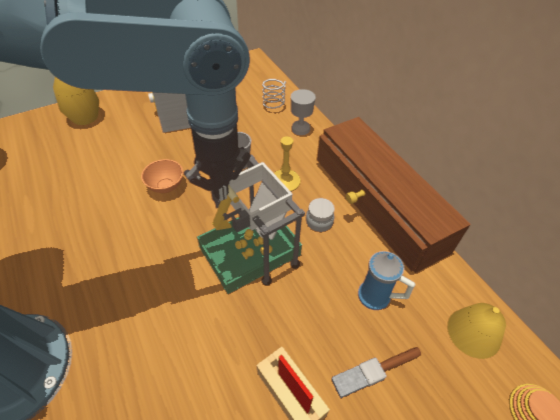

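The floor swung open and the finials are in the tray around (250,243). Back off and rise.

>>> drive_tool(
  deltas=[
    [[-0.01,-0.001,0],0],
    [[-0.02,-0.002,0],0],
    [[-0.02,0,0],0],
    [[-0.01,0,0.01],0],
    [[0,0,0.03],0],
    [[0,0,0.04],0],
    [[0,0,0.04],0],
    [[0,0,0.02],0],
    [[0,0,0],0],
  ],
)

```text
time_s: 16.5
eef_pos: [0.4322, 0.0227, 0.3747]
eef_rot: [-0.009, 0.671, 0.741, -0.007]
wrist_force: [0.6, -1.1, -1.0]
opening: 0.001
```

```bash
python3 st.py
python3 - <<'E'
from h import *
import pickle
for n in("side","scene","wrist"):
    c=camera(n);save(c,n+"12.png");pickle.dump(c,open(n+"12.pkl","wb"))
    if n=="side":
        im=cv2.cvtColor(c["frame"],cv2.COLOR_RGB2BGR)[150:295,190:320]
        cv2.imwrite("pics/s12c.png",cv2.resize(im,None,fx=4,fy=4,interpolation=cv2.INTER_CUBIC))
E
```

```text
16.5 [0.4322 0.0227 0.3747] yaw 5.706076362035674 [-0.0087  0.671   0.7414 -0.0068] [ 0.57 -1.15 -1.02] 0.0008685928427109432
```

View pics/s12c.png

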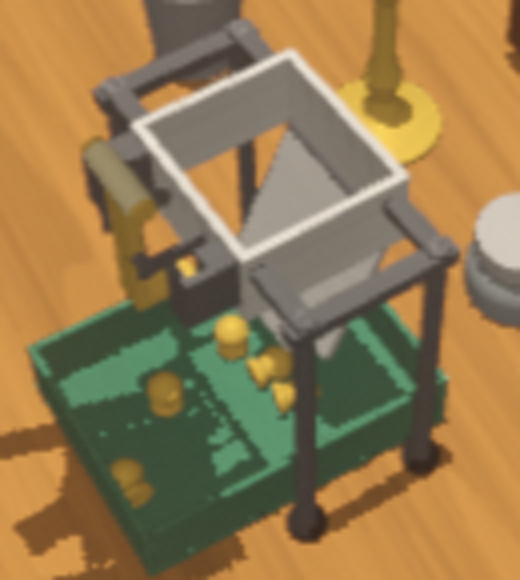

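View pics/scene12.png

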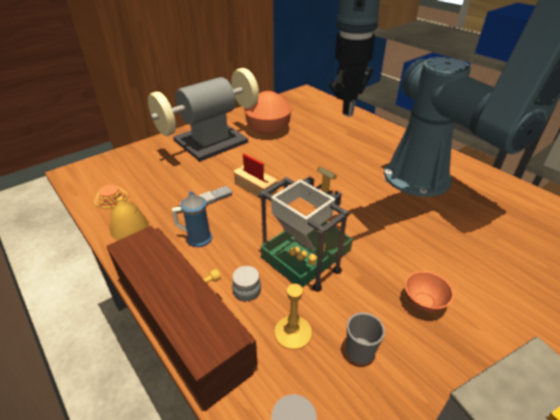

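View pics/wrist12.png

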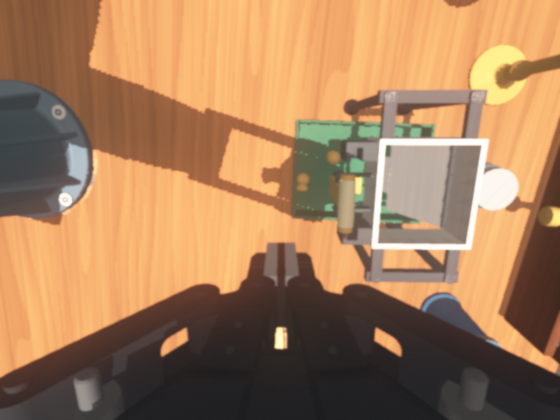

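View pics/side12.png

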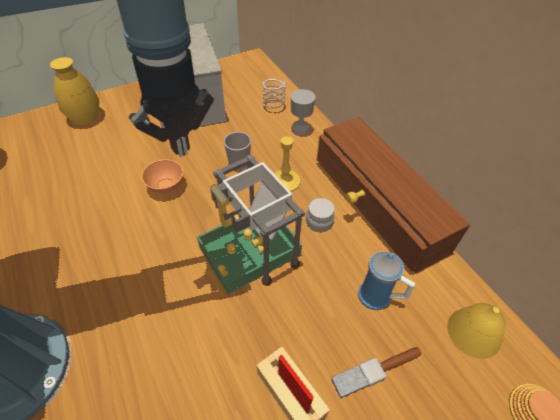

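In the side crop I see five finials in the tray: (230,335), (272,365), (285,395), (165,393) and (130,480). There is also a small yellow spot at (185,265). The grip bar is back at its rest position. I'll let things settle, then check that spot and look for motion.

>>> drive_tool(
  deltas=[
    [[0,-0.03,0.02],0],
    [[0,-0.03,0],0],
    [[0,-0.02,0],0],
    [[0,0,0],0],
    [[0,0,0],0],
    [[0,0,0],0],
    [[0,0,0],0],
    [[0,0,0],0],
  ],
)

```text
time_s: 17.45
eef_pos: [0.4275, -0.0556, 0.3789]
eef_rot: [-0.021, 0.669, 0.743, -0.012]
wrist_force: [0.9, -0.3, 1.0]
opening: 0.002
```

Run:
```python
from h import *
import pickle
o=pickle.load(open("side12.pkl","rb"))
c=camera("side"); d=np.abs(c["frame"].astype(int)-o["frame"])[200:295,195:302].sum(2);print("moved px",(d>60).sum())
im=cv2.cvtColor(c["frame"],cv2.COLOR_RGB2BGR)[195:275,200:300]
cv2.imwrite("pics/s13c.png",cv2.resize(im,None,fx=7,fy=7,interpolation=cv2.INTER_CUBIC))
c=camera("wrist"); save(c,"w13.png")
im=cv2.cvtColor(c["frame"],cv2.COLOR_RGB2BGR)[40:220,270:500]
cv2.imwrite("pics/w13c.png",cv2.resize(im,None,fx=3.3,fy=3.3,interpolation=cv2.INTER_CUBIC))
```

```text
moved px 1322
```

View pics/s13c.png

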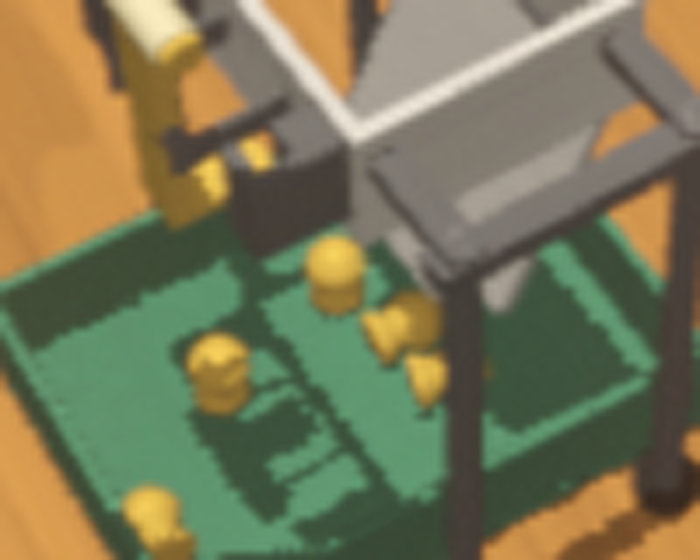

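View pics/w13c.png

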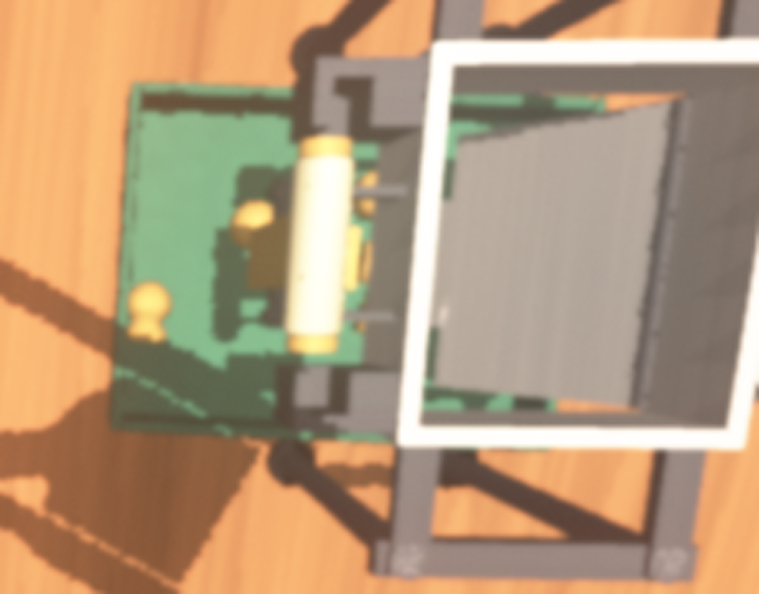

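The yellow spot belongs to the brass latch lever. The box is empty, all five finials lie in the tray in unchanged positions, and the difference count comes from the arm's shadow moving. Handing in.

```bash
python3 st.py; python3 -c "
from bench import hand_in
print(hand_in())"
```

```text
17.55 [ 0.4276 -0.0558  0.3792] yaw 5.938300809128108 [-0.0209  0.6693  0.7426 -0.0115] [-0.3   0.1  -0.23] 0.0010462789346009163
the job is handed in; nothing more can be done
None
```

I drew the lock plate straight up out of its slot, lowered it into the rack's slot until it touched the slot floor, and let go. Only then did I push the latch about 20 mm toward the box. The floor swung open, I backed off, and I handed in at 17.6 s of the 54 s allowed.

**What the last checks showed:**
- **Plate:** it stands fully down, about 2.5 mm across and 2.7 mm along from the slot centre. I measured this right after letting go; in later pictures it still stands there.
- **Floor and latch:** the floor hangs open, and the grip bar is back where it was at rest. I judged both from the pictures.
- **Finials:** five are visible in the tray, and the box is empty.
- **Tray and bystanders:** the tray's corners appear at the same pixels as before. In the last pictures the bystanders look unmoved, but I did not measure them.

**What disagreed:**
- **Motion check:** comparing pictures one second apart gave 1322 changed pixels around the tray. I put this down to the arm's moving shadow. By eye the finials were in the same places, and the one I compared by pixel was within about 0.5 pixel.
- **Push force:** at the end of the latch push the wrist force reached about 24 N, more than the 4 to 7 N the latch needs. I think the lever was against its stop.
- **Lowering:** the last few millimetres into the rack stalled, with a slight sideways drift, before contact showed clearly. I eased off that side force before opening the fingers.

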